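Charge the grinding jar, then hold the mill lid for a colleague

ROBOT

A 7-joint arm with a two-finger parallel gripper is mounted at the origin on the work surface. World frame = base frame: x ahead of the robot, y to its left, z up, the work surface at z = 0. Lengths are in m, angles in rad, forces in N, time in s.
With the tool pointing down it reaches from about 0.425 to 0.875 m from the base axis. Payload 4.7 kg.
Tool frame: the origin (TCP) lies between the finger pads; the fingertips stand 14 mm ahead of it and the grasp point (between the pads) lies 5 mm behind it; z points along the fingers, y is the line along which they close (so a half turn about z gives the same grasp; the last joint's range is limited). The gripper opens to 87 mm and grips with 3 to 60 N. Pads are 19 mm wide; open, the fingers measure 117 mm over their backs; the gripper's body (75 mm by 190 mm) begins 51 mm behind the grasp point.
Start: joints at [1.322, 0.321, -0.07, 1.45, 0.023, 1.371, -0.057], TCP at [0.169, -0.628, 0.237] pointing down, gripper open.
Joint ranges: [-2.86, 2.86], [-0.3, 2.09], [-1.38, 1.24], [0.06, 2.45], [-1.56, 4.7], [0.09, 2.05], [-2.69, 2.69]. Speed limits (rad/s): [2.57, 2.57, 3.14, 3.14, 3.14, 3.14, 3.14].

INTERFACE

Orientations are given as a rotation vector (axis times angle).
In Python, from bench import ctrl gives the robot as it stands.
- The arm moves only by the tool step_arm, never from a script. Its argument "commands" is a list of rows, each an object with "travel": the shift along the tool's x, y, z in m, a list of three; "turn": the turn, a rotation vector about the tool's x, y, z in degrees, a list of three. A call has 1 to 5 rows; each row is the pose to reach, as a shift and turn from the pose commanded when the call began, along the tool's axes at that moment; what a row does not reach only later rows make up. A row lasts 1/10 s, in which the tool goes at most 50 mm and 8.59 degrees, less where a joint would pass 70% of its speed; a pose out of reach is approached as far as the arm can. A call with a gripper value outside its range is refused whole. "gripper" is the opening, from 0 (shut) to 1 (fully open), set as the call begins (left out, the last holds). The fingers move at their own pace and stop on an object; "force" is the grip in N (left out, the last holds). Time passes only in rows, so rows that repeat a pose let the fingers close. It gives the time, the measured TCP pose, the force, the opening and the grip force at its end, in the units of the state.
- ctrl.get_state(): the state, without advancing time (a new reading comes with each control period).
- ctrl.get_image(name): name is "scene" or "side" or "wrist"; returns the picture (480x640x3 uint8, red, green, blue); there is no depth.
- ctrl.camera_model(name): a dict with "fx", "fy", "cx", "cy" (pixels), "R" (3x3) and "t" (3): a world point X has camera coordinates R X + t; the wrist camera has in their place "T_tool_cam" (4x4, takes a point from camera to tool coordinates, whose origin is the TCP and whose axes are the flange's). Camera axes: x right, y down, z forward; pixel columns grow to the right and rows downward; lengths in m; the calibration is good to about 2 mm. The wrist camera is an equidistant fisheye: a pixel r from the principal point sees the ray r / f radians off the axis. A picture is of the moment at which its call begins: read the wrist's pose just before it. camera_model takes no time and is no camera call.
- ctrl.close_job(): hands the job in; it is judged then, once.
The state is a dict: "time": time; "joint_positions": joint angles; "qd": joint speeds; "joint_torque": joint torques, N m; "position": TCP position; "tool_rot": TCP orientation; "ft_force": force on the tool from outside, world axes, zero at the start; "torque": the same for the moment, N m; "grip_width": opening from 0.0 (shut) to 1.0 (fully open); "grip_force": force on a finger pad.
Only numpy, scipy, OpenCV 4.12 (cv2) and the standard library are available. Lean on these libraries where they do the work, as an engineer would, in place of code of your own. Each camera call takes 0.05 s, during which the arm holds its last target. There are 200 camera calls.

TASK

Pour all six grinding balls from the scoop through the funnel into the grinding jar, and stand the empty scoop back upright on the bench. Then lift the ball mill's lid by its knob and hold it open at 45 degrees so that a colleague can slide the jar in: the lid falls shut by itself, so finish while still holding it there, with nothing else propping it. Leave the other things on the bench where they are.

Things in the scene. Friction and masses are not known exactly. Their poses are not given: they have to be found in the camera images.
- scoop_grip (a point): Centre of the loose scoop's grip: an upright black fin 12 mm thick (scoop y), 40 mm long (x), 55 to 110 mm above the foot, on a bridge over the middle of the trough. This point is 88 mm above the foot; axes as the scoop's, z up. The spout's edge is 60 mm towards -x and 61 mm below it; the trough's underside is 88 mm below it.
- scoop: The scoop: aluminium trough 120 mm long (x), 60 wide (y), walls 50 high, 0.17 to 0.29 kg, origin at the centre of its underside. Open end (spout) at -x, floor edge there 27 mm up; the floor falls 10 degrees from spout to rear, so the balls stay at the rear while it is level. They roll out when the spout is tipped 20 to 35 degrees down.
- ball0_center (a point): Centre of grinding ball 1 of 6: white ceramic ball 16 mm across, 13 g, at the start in the scoop.
- ball1_center (a point): Centre of grinding ball 2 of 6: white ceramic ball 16 mm across, 13 g, at the start in the scoop.
- ball2_center (a point): Centre of grinding ball 3 of 6: white ceramic ball 16 mm across, 13 g, at the start in the scoop.
- ball3_center (a point): Centre of grinding ball 4 of 6: white ceramic ball 16 mm across, 13 g, at the start in the scoop.
- ball4_center (a point): Centre of grinding ball 5 of 6: white ceramic ball 16 mm across, 13 g, at the start in the scoop.
- ball5_center (a point): Centre of grinding ball 6 of 6: white ceramic ball 16 mm across, 13 g, at the start in the scoop.
- funnel_rim (a point): Centre of the mouth of the fixed aluminium funnel, in the plane of its rim, 148 mm above the bench. Mouth 145 mm across inside; cone 60 mm deep, neck 34 mm in bore, its lower end in the mouth of the jar. The stand's rod stays below the rim.
- jar_floor (a point): Centre of the inner floor of the steel grinding jar clamped on the stand under the funnel, 18 mm above the bench. Jar bore 42 mm, outside 50 mm, inner depth 66 mm; z up.
- lid_hinge (a point): Middle of the hinge line of the mill's lid, 130 mm above the bench, along the mill's far edge; it does not move with the lid. The mill is a fixed white and black box 200 x 200 mm, 125 mm high. Axes: y along the hinge line, z up, the lid reaches 191 mm from here to -x.
- lid_knob (a point): Centre of the lid's knob: black roller 36 mm long along the hinge line (y), 22 mm thick, on a narrow post near the lid's free edge; lid shut, it lies 175 mm towards -x and 45 mm above the hinge point (37 mm over the lid's top). Can be taken from above across its ends or its thickness; turns between the fingers as the lid swings.
- lid (a joint): Opening angle of the lid in rad: 0 shut (flat), growing as the free edge rises; stop at 1.3. White flat lid 188 x 196 x 8 mm, 0.28 to 0.46 kg. No spring or latch: it falls shut from any angle when let go. 45 degrees is 0.785.
- bottle: Bystander: white squeeze bottle, 64 mm across, 150 mm tall; loose; origin at its underside.
- beaker: Bystander: small glass beaker, 60 mm across, 80 mm tall; loose; origin at its underside.
- pot: Bystander: small white pot with screw cap, 54 mm across, 75 mm tall; loose; origin at its underside.
- spatula: Bystander: steel spatula with wooden handle lying flat, 170 mm long; loose; origin at its underside.
- jarcap: Bystander: round steel jar cap with a small grip, 54 mm across, 30 mm tall; loose; origin at its underside.
- amber: Bystander: amber glass bottle, 60 mm across, 130 mm tall; loose; origin at its underside.
- reagent: Bystander: white reagent jar, 70 mm across, 140 mm tall; loose; origin at its underside.
Things that resemble listed ones, but are neither listed nor needed, are in the scene too. Leave any green look-alike of the part that bears funnel_rim alone.

How it is judged:
On the way, in this order (a step that is already met when the one before it is completed fails the run):
1. all six balls are in the jar (horizontal distance between each of ball0_center, ball1_center, ball2_center, ball3_center, ball4_center, ball5_center and jar_floor below 0.022 m and z of each of ball0_center, ball1_center, ball2_center, ball3_center, ball4_center, ball5_center in the frame of jar_floor below 0.047 m), for 0.2 s.
2. the empty scoop stands upright on the bench, let go (height (world z) of scoop_grip between 0.082 and 0.094 m and angle between scoop_grip's own z axis and vertical below 0.1 rad and contact force between scoop and the fingers below 0.1 N and contact force between scoop and the arm below 0.1 N and linear speed of scoop below 0.02 m/s), for 0.3 s.
3. the lid is held at 45 degrees by the robot (value of joint lid between 0.645 and 0.925 rad and velocity of joint lid between -0.05 and 0.05 rad/s and (contact force between lid and the fingers above 0.4 N or contact force between lid and the arm above 0.4 N)), for 0.3 s.
At the end, for the whole second after the job is handed in: All six balls are in the jar (22 mm about its axis, under 47 mm above its floor); the scoop stands on the bench, upright within 6 degrees, still and let go; the lid is still, 45 degrees open within 8, held by the robot (over 0.4 N), touched by nothing else (all of step 1 and all of step 2 and all of step 3 and contact force between lid and scoop below 0.05 N and contact force between lid and bottle below 0.05 N and contact force between lid and beaker below 0.05 N and contact force between lid and pot below 0.05 N and contact force between lid and spatula below 0.05 N and contact force between lid and jarcap below 0.05 N and contact force between lid and amber below 0.05 N and contact force between lid and reagent below 0.05 N); the arm keeps its last pose, push and grip.
It fails at once if another thing on the bench is moved more than 30 mm or knocked over (distance of any of bottle, beaker, pot, spatula, jarcap, amber, reagent from where it was at the start of the episode above 0.03 m or angle between any of bottle, beaker, pot, jarcap, amber, reagent's own z axis and vertical above 0.6 rad).
It also fails if it takes over 69 s, if anything falls off the work surface, if the arm or the gripper's body presses on something with over 40 N, if the wrist force passes 120 N, or if a joint passes its speed limit or range.

## Working session

There is one attempt and no reset: what is moved stays moved. The work goes in short steps, Python scripts to look and compute and a tool call to move; the robot and the scene stay as the last step left them, time stands still between calls to the robot, and variables do not carry over. Pictures are saved under pics/ and viewed, at most 13 in all, crops included, and the job is handed in when it is done.

Besides the shell and the picture viewer there is one more tool, called after "Emit:" by a JSON object that holds its "api" and its "payload". step_arm: Moves the arm, as the interface text tells. Its arguments: {"type":"object","properties":{"commands":{"type":"array"},"gripper":{"type":"number"},"force":{"type":"number"}},"required":["commands"]}

```bash
mkdir -p pics; python3 - <<'E'
from bench import ctrl
import cv2,json
s=ctrl.get_state();print({k:s[k] for k in('time','position','tool_rot','grip_width')})
for n in('scene','side'):
    cv2.imwrite(f'pics/{n}0.png',ctrl.get_image(n)[:,:,::-1]); print(n,ctrl.camera_model(n))
cv2.imwrite('pics/wrist0.png',ctrl.get_image('wrist')[:,:,::-1]); print(ctrl.camera_model('wrist'))
E
```

```text
{'time': 0.0, 'position': array([ 0.16869279, -0.62717082,  0.23548368]), 'tool_rot': array([-3.11263851e+00, -4.11493139e-01,  5.24783561e-04]), 'grip_width': 0.9949685109654932}
scene {'fx': 467.97996151047727, 'fy': 467.97996151047727, 'cx': 320.1408270050133, 'cy': 241.0485914241426, 'R': array([[-0.83693748,  0.54718154, -0.01131472],
       [ 0.46654357,  0.70248478, -0.53744975],
       [-0.28613416, -0.45509065, -0.84321987]]), 't': array([ 0.41495455, -0.18778203,  1.42637922])}
side {'fx': 541.9598747745191, 'fy': 541.9598747745191, 'cx': 317.736460222063, 'cy': 234.86573170682635, 'R': array([[-0.94086474, -0.33861087,  0.01078073],
       [-0.25530597,  0.68775754, -0.67956488],
       [ 0.22269352, -0.64213102, -0.7335362 ]]), 't': array([0.46821806, 0.21194364, 1.2923443 ])}
{'fx': 371.64829954431775, 'fy': 371.64829954431775, 'cx': 316.8568938653275, 'cy': 243.0511314214156, 'T_tool_cam': array([[ 2.51685382e-04, -9.52470753e-01, -3.04629943e-01,
         8.45323221e-02],
       [ 9.99999754e-01,  4.02513437e-05,  7.00348397e-04,
         5.71221940e-04],
       [-6.54799601e-04, -3.04630044e-01,  9.52470528e-01,
        -1.47293679e-01],
       [ 0.00000000e+00,  0.00000000e+00,  0.00000000e+00,
         1.00000000e+00]])}
```

View pics/scene0.png

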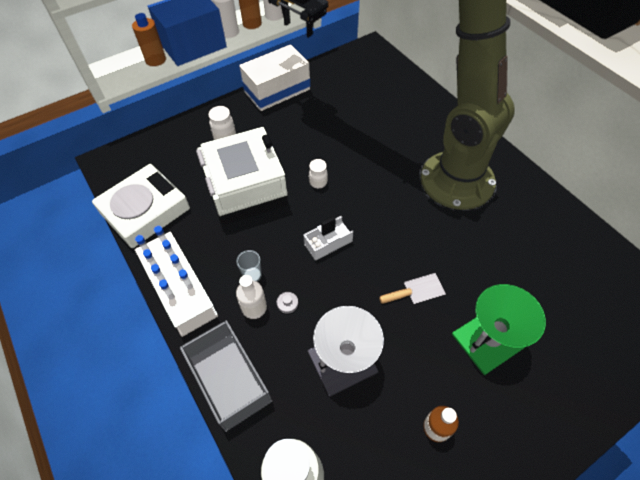

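View pics/side0.png

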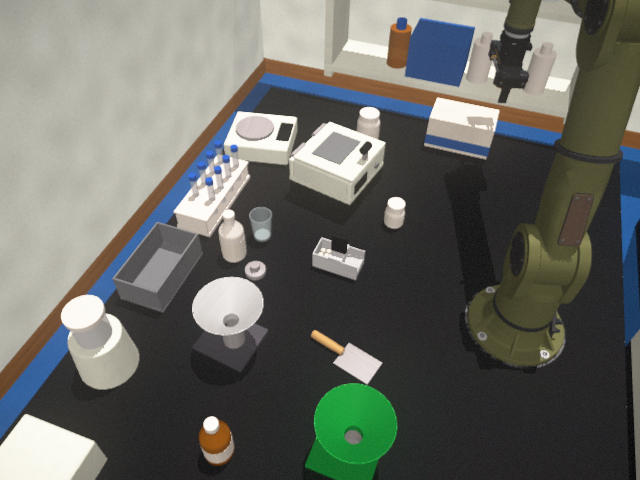

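The scene view shows the scoop at (328,237), with its black fin at (328,226). The aluminium funnel is at (348,340), and the green look-alike at (510,320) is to be left alone. The mill is at (243,168) with its knob at (267,143). The other white box-shaped things are the balance at (140,205), the box at (275,75) and the tray at (225,375). In the side view the scoop is at (338,258), the funnel at (229,305) and the knob at (366,148). Next is one close crop montage.

```bash
cat > h.py <<'E'
import numpy as np,cv2
from bench import ctrl
from scipy.spatial.transform import Rotation as Ro
C={n:ctrl.camera_model(n) for n in('scene','side')}
def ray(n,p):
    c=C[n];d=c['R'].T@np.array([(p[0]-c['cx'])/c['fx'],(p[1]-c['cy'])/c['fy'],1]);return -c['R'].T@c['t'],d/np.linalg.norm(d)
def plane(n,p,z):
    o,d=ray(n,p);return o+d*(z-o[2])/d[2]
def tri(a,b):
    o1,d1=ray('scene',a);o2,d2=ray('side',b)
    s=np.linalg.lstsq(np.c_[d1,-d2],o2-o1,rcond=None)[0]
    p,q=o1+s[0]*d1,o2+s[1]*d2;return (p+q)/2,np.linalg.norm(p-q)
E
python3 - <<'E'
import cv2,numpy as np
a=cv2.imread('pics/scene0.png');b=cv2.imread('pics/side0.png')
z=lambda i,x,y:cv2.resize(i[y:y+75,x:x+100],(400,300),interpolation=cv2.INTER_CUBIC)
cv2.imwrite('pics/m.png',np.vstack([np.hstack([z(a,280,200),z(b,290,215)]),np.hstack([z(a,195,120),z(b,285,115)])]))
E
```

```text
(no output)
```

View pics/m.png

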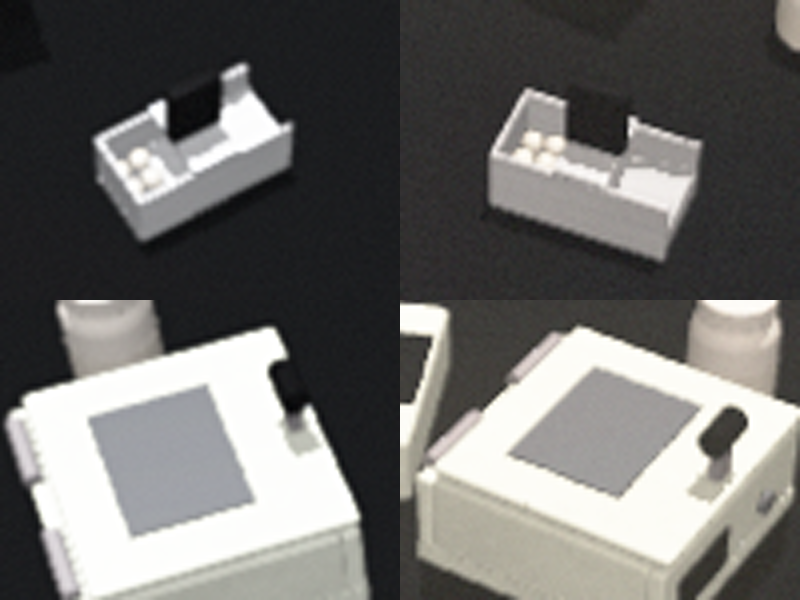

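The crops confirm the scoop, with balls at its rear (left) end and the spout to the right. They also show the knob roller, with the hinges on the opposite edge of the mill.

```bash
python3 - <<'E'
from h import *
np.set_printoptions(precision=4,suppress=True)
for n in C: print(n,-C[n]['R'].T@C[n]['t'])
S=lambda x,y:(280+x/4-.4,200+y/4-.4); D=lambda x,y:(290+(x-400)/4-.4,215+y/4-.4)
M=lambda x,y:(195+x/4-.4,120+(y-300)/4-.4); N=lambda x,y:(285+(x-400)/4-.4,115+(y-300)/4-.4)
for l,a,b in [('finTL',S(168,88),D(568,87)),('finTR',S(222,78),D(633,93)),('finBR',S(218,130),D(630,153)),
 ('rear1',S(97,140),D(530,92)),('rear2',S(138,205),D(490,155)),('sp1',S(245,68),D(700,140)),('sp2',S(292,124),D(668,213)),('spbot',S(292,165),D(665,258)),('rearbot',S(143,240),D(490,205)),
 ('knob1',M(280,368),N(738,415)),('knob2',M(299,404),N(708,447)),('knobc',M(289,388),N(723,432)),
 ('lidA near R',M(355,518),N(668,565)),('lidB',M(277,332),N(800,405)),('lidC',M(25,398),N(580,330)),('h1',M(15,440),N(555,340)),('h2',M(58,570),N(455,440))]:
    print(l,*tri(a,b))
a=cv2.imread('pics/scene0.png');b=cv2.imread('pics/side0.png')
for n,i,(x,y,w,h) in(('scene',a,(300,300,95,80)),('side',b,(185,275,85,70))):
    hsv=cv2.cvtColor(i,cv2.COLOR_BGR2HSV);m=((hsv[...,2]>115)&(hsv[...,1]<70)).astype(np.uint8);q=np.zeros_like(m);q[y:y+h,x:x+w]=m[y:y+h,x:x+w]
    c=max(cv2.findContours(q,0,1)[0],key=cv2.contourArea);hu=cv2.convexHull(c)
    W=np.array([plane(n,p[0],.148) for p in hu])[:,:2].astype(np.float32)
    print(n,cv2.fitEllipse(hu),cv2.fitEllipse(W),cv2.minEnclosingCircle(W),'hull box',cv2.boundingRect(hu))
for l,n,p in(('bottle','scene',(252,300)),('beaker','scene',(250,278)),('jarcap','scene',(288,303)),('spat','scene',(410,293)),('pot','scene',(318,184)),('reagent?','scene',(222,135)),('amber','scene',(441,430)),('tray','scene',(210,330))):print(l,plane(n,p,0.02))
E
```

```text
scene [0.843  0.554  1.1065]
side [0.2068 0.8426 1.087 ]
finTL [ 0.4701 -0.0291  0.106 ] 0.009330639450154152
finTR [ 0.4323 -0.0244  0.1089] 0.008874255421549517
finBR [ 0.4329 -0.0269  0.048 ] 0.012261952934316003
rear1 [ 0.5086 -0.0603  0.0479] 0.0023358549079176135
rear2 [ 0.5139 -0.0006  0.0487] 0.0011083332991528815
sp1 [ 0.3925 -0.0528  0.0529] 0.005200934396405729
sp2 [0.3936 0.0057 0.0508] 0.0016833828134955266
spbot [0.3932 0.0083 0.0064] 0.0027719500539975903
rearbot [0.5125 0.0017 0.0033] 0.0003390426824442205
knob1 [ 0.4673 -0.3199  0.1765] 0.0030157358901667926
knob2 [ 0.4755 -0.2784  0.1795] 0.000338572014855539
knobc [ 0.4717 -0.2997  0.1762] 0.0020581017810509432
lidA near R [ 0.4782 -0.2067  0.1335] 0.00039684560365843314
lidB [ 0.4383 -0.3827  0.1463] 0.005917883687044162
lidC [ 0.6173 -0.4321  0.1351] 0.00012155054011561684
h1 [ 0.6353 -0.418   0.1245] 0.01244192358550432
h2 [ 0.6633 -0.2908  0.1218] 0.004102598572962289
scene ((345.7413330078125, 340.6074523925781), (68.29903411865234, 76.0418472290039), 67.21858215332031) ((0.6082684993743896, 0.2756381034851074), (0.1496136337518692, 0.16591617465019226), 93.85028076171875) ((0.6119257211685181, 0.27706530690193176), 0.08532565832138062) hull box (309, 306, 75, 67)
side ((228.2101287841797, 309.2527770996094), (68.18702697753906, 70.7959976196289), 77.84095764160156) ((0.5975726246833801, 0.2811921536922455), (0.14633065462112427, 0.17444021999835968), 36.69935989379883) ((0.5950098037719727, 0.28540486097335815), 0.08909916877746582) hull box (192, 276, 72, 69)
bottle [0.717  0.0207 0.02  ]
beaker [ 0.6908 -0.038   0.02  ]
jarcap [0.6446 0.0787 0.02  ]
spat [0.3688 0.2274 0.02  ]
pot [ 0.3691 -0.205   0.02  ]
reagent? [ 0.5161 -0.5476  0.02  ]
amber [0.5222 0.5232 0.02  ]
tray [0.8425 0.0349 0.02  ]
```

The corner points agree: the scoop grip is near (0.452,-0.027) with its yaw about -3° and the spout towards the base. The knob is near (0.472,-0.300,0.177) with a lid yaw of about -13°. The funnel still needs a cleaner circle fit.

```bash
cat >> h.py <<'E'
def go(p,yaw,tilt=0,show=True):
    """tool down, tool y along the object's y at yaw (deg, nearest half turn), tilt: object's -x side down (deg)"""
    s=ctrl.get_state();R0=Ro.from_rotvec(s['tool_rot']).as_matrix()
    best=None
    for f in(0,180):
        R=(Ro.from_euler('z',yaw,degrees=True)*Ro.from_euler('y',-tilt,degrees=True)*Ro.from_euler('z',f,degrees=True)).as_matrix()@np.diag([1,-1,-1.])
        r=Ro.from_matrix(R0.T@R).as_rotvec(degrees=True)
        if best is None or np.linalg.norm(r)<np.linalg.norm(best): best=r
    print('pos',s['position'].round(4),'travel',(R0.T@(np.array(p)-s['position'])).round(4),'turn',best.round(2),'t',round(s['time'],2),'q',np.round(s['joint_positions'],2))
E
python3 - <<'E'
from h import *
from scipy.optimize import least_squares
a=cv2.imread('pics/scene0.png');b=cv2.imread('pics/side0.png');P={}
for n,i,(x,y,w,h) in(('scene',a,(300,300,95,80)),('side',b,(185,275,85,70))):
    hsv=cv2.cvtColor(i,cv2.COLOR_BGR2HSV);m=((hsv[...,2]>115)&(hsv[...,1]<70)).astype(np.uint8);q=np.zeros_like(m);q[y:y+h,x:x+w]=m[y:y+h,x:x+w]
    c=max(cv2.findContours(q,0,1)[0],key=cv2.contourArea);hu=cv2.convexHull(c)
    W=np.array([plane(n,p[0],.148) for p in hu])[:,:2]
    f=lambda v:np.hypot(*(W-v[:2]).T)-v[2]
    r=least_squares(f,[.603,.278,.075],loss='cauchy',f_scale=.001);print(n,r.x,np.median(abs(f(r.x))))
go([.452,-.027,.2],-3.3)
s=ctrl.get_state();print(Ro.from_rotvec(s['tool_rot']).as_matrix().round(2))
E
```

```text
scene [0.60256801 0.27526279 0.07565522] 0.0001243253091662705
side [0.60262436 0.27390497 0.07522515] 0.0002049734035781542
pos [ 0.1687 -0.6273  0.2357] travel [ 0.4295 -0.5061  0.0364] turn [-0.08  0.02 18.36] t 0.15 q [ 1.32  0.32 -0.07  1.45  0.02  1.37 -0.06]
[[ 0.97  0.26 -0.  ]
 [ 0.26 -0.97  0.  ]
 [-0.   -0.   -1.  ]]
```

The funnel fits agree to 1.5 mm: centre (0.6026, 0.2743), rim radius 75 mm. Now I move over the scoop.

Emit:
{"api": "step_arm", "payload": {"commands": [{"travel": [0.4295, -0.506, 0.03], "turn": [0, 0, 18.4]}, {"travel": [0.4295, -0.506, 0.03], "turn": [0, 0, 18.4]}, {"travel": [0.4295, -0.506, 0.03], "turn": [0, 0, 18.4]}, {"travel": [0.4295, -0.506, 0.03], "turn": [0, 0, 18.4]}, {"travel": [0.4295, -0.506, 0.03], "turn": [0, 0, 18.4]}], "gripper": 1, "force": 50}}

```text
time: 0.65
position: [0.276, -0.3998, 0.2249]
tool_rot: [3.14, -0.092, -0.0]
ft_force: [1.4, -0.6, -0.4]
grip_width: 1.001
grip_force: 0.0
```

```bash
python3 -c "
from h import *
go([.452,-.027,.2],-3.3)"
```

```text
pos [ 0.276  -0.3998  0.2249] travel [ 0.154  -0.3824  0.0249] turn [ 0.    0.01 -0.05] t 0.65 q [ 1.1  -0.01 -0.19  1.86 -0.    1.3  -0.71]
```

Emit:
{"api": "step_arm", "payload": {"commands": [{"travel": [0.154, -0.382, 0.025], "turn": [0, 0, 0]}, {"travel": [0.154, -0.382, 0.025], "turn": [0, 0, 0]}, {"travel": [0.154, -0.382, 0.025], "turn": [0, 0, 0]}, {"travel": [0.154, -0.382, 0.025], "turn": [0, 0, 0]}, {"travel": [0.154, -0.382, 0.025], "turn": [0, 0, 0]}]}}

```text
time: 1.15
position: [0.3824, -0.1743, 0.21]
tool_rot: [3.139, -0.092, 0.0]
ft_force: [1.0, -0.5, -0.3]
grip_width: 0.999
grip_force: 0.0
```

```bash
python3 -c "
from h import *
go([.452,-.027,.2],-3.3)"
```

```text
pos [ 0.3824 -0.1743  0.21  ] travel [ 0.0609 -0.1511  0.0099] turn [ 0.05 -0.02 -0.06] t 1.15 q [ 0.88 -0.15 -0.47  2.   -0.07  1.28 -1.19]
```

Emit:
{"api": "step_arm", "payload": {"commands": [{"travel": [0.061, -0.151, 0.01], "turn": [0, 0, 0]}, {"travel": [0.061, -0.151, 0.01], "turn": [0, 0, 0]}, {"travel": [0.061, -0.151, 0.01], "turn": [0, 0, 0]}, {"travel": [0.061, -0.151, 0.01], "turn": [0, 0, 0]}, {"travel": [0.061, -0.151, 0.01], "turn": [0, 0, 0]}]}}

```text
time: 1.65
position: [0.4522, -0.0263, 0.1999]
tool_rot: [-3.14, 0.083, 0.0]
ft_force: [-0.0, -1.5, 0.4]
grip_width: 1.001
grip_force: 0.0
```

```bash
python3 -c "
from h import *
go([.452,-.027,.083],-3.3)
cv2.imwrite('pics/w1.png',ctrl.get_image('wrist')[:,:,::-1])"
```

```text
pos [ 0.4522 -0.0263  0.1999] travel [-1.000e-04  8.000e-04  1.169e-01] turn [-0.04  0.01  0.28] t 1.65 q [ 0.74 -0.07 -0.7   1.94 -0.05  1.25 -1.57]
```

View pics/w1.png

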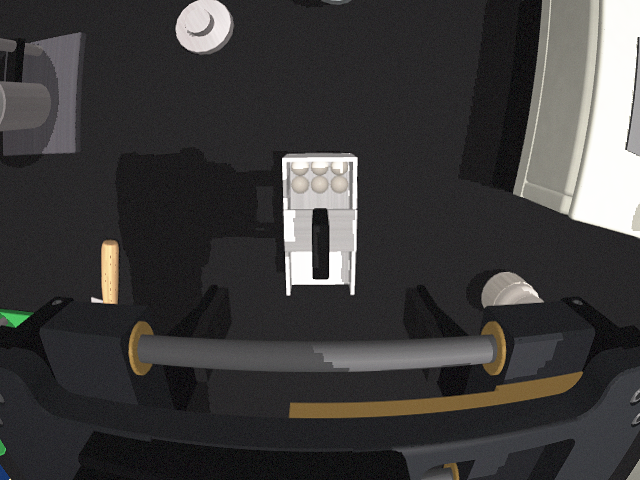

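The wrist view shows the scoop straight with the fin at (320,243), all six balls at the rear and clear space on both sides. I check the offset along x.

```bash
python3 - <<'E'
from h import *
c=ctrl.camera_model('wrist');s=ctrl.get_state();R=Ro.from_rotvec(s['tool_rot']).as_matrix()
def wp(u,v,z):
    d=np.array([u-c['cx'],v-c['cy']])/c['fx'];r=np.hypot(*d);k=np.r_[d/r*np.sin(r),np.cos(r)]
    T=c['T_tool_cam'];o=R@T[:3,3]+s['position'];k=R@T[:3,:3]@k;return o+k*(z-o[2])/k[2]
print(wp(320.5,209,.11),wp(320.5,278,.11))
for u,v in((283,156),(356,155),(289,294),(352,293)):print(wp(u,v,.05))
E
```

```text
[ 0.48351603 -0.03345082  0.11      ] [ 0.43482499 -0.03087769  0.11      ]
[ 0.51534586 -0.0058922   0.05      ]
[ 0.51296888 -0.06400508  0.05      ]
[ 0.39523299 -0.00148287  0.05      ]
[ 0.39302784 -0.05723453  0.05      ]
```

Emit:
{"api": "step_arm", "payload": {"commands": [{"travel": [0.002, 0.005, 0.04], "turn": [0, 0, 0]}, {"travel": [0.002, 0.005, 0.08], "turn": [0, 0, 0]}, {"travel": [0.002, 0.005, 0.11], "turn": [0, 0, 0]}, {"travel": [0.002, 0.005, 0.117], "turn": [0, 0, 0]}, {"travel": [0.002, 0.005, 0.117], "turn": [0, 0, 0]}]}}

```text
time: 2.2
position: [0.4524, -0.0355, 0.0825]
tool_rot: [-3.14, 0.095, 0.004]
ft_force: [-0.4, 0.2, 0.1]
grip_width: 0.996
grip_force: 0.0
```

Emit:
{"api": "step_arm", "payload": {"commands": [{"travel": [0, 0, 0], "turn": [0, 0, 0]}, {"travel": [0, 0, 0], "turn": [0, 0, 0]}, {"travel": [0, 0, 0], "turn": [0, 0, 0]}, {"travel": [0, 0, 0], "turn": [0, 0, 0]}, {"travel": [0, 0, 0], "turn": [0, 0, 0]}], "gripper": 0, "force": 50}}

```text
time: 2.7
position: [0.4538, -0.0342, 0.0836]
tool_rot: [3.14, -0.091, 0.001]
ft_force: [0.9, -0.8, 0.1]
grip_width: 0.633
grip_force: 0.0
```

Emit:
{"api": "step_arm", "payload": {"commands": [{"travel": [0, 0, 0], "turn": [0, 0, 0]}, {"travel": [0, 0, 0], "turn": [0, 0, 0]}, {"travel": [0, 0, 0], "turn": [0, 0, 0]}]}}

```text
time: 3.0
position: [0.4534, -0.0342, 0.083]
tool_rot: [3.14, -0.092, -0.0]
ft_force: [-0.5, 0.7, -0.5]
grip_width: 0.355
grip_force: 0.0
```

Emit:
{"api": "step_arm", "payload": {"commands": [{"travel": [0, 0, 0], "turn": [0, 0, 0]}, {"travel": [0, 0, 0], "turn": [0, 0, 0]}, {"travel": [0, 0, 0], "turn": [0, 0, 0]}, {"travel": [0, 0, 0], "turn": [0, 0, 0]}, {"travel": [0, 0, 0], "turn": [0, 0, 0]}]}}

```text
time: 3.5
position: [0.4534, -0.034, 0.083]
tool_rot: [-3.14, 0.091, 0.0]
ft_force: [-0.4, 1.4, -1.9]
grip_width: 0.138
grip_force: 50.0
```

Emit:
{"api": "step_arm", "payload": {"commands": [{"travel": [0, 0, 0], "turn": [0, 0, 0]}, {"travel": [0, 0, -0.01], "turn": [0, 0, 0]}, {"travel": [0, 0, -0.03], "turn": [0, 0, 0]}, {"travel": [0, 0, -0.05], "turn": [0, 0, 0]}, {"travel": [0, 0, -0.07], "turn": [0, 0, 0]}]}}

```text
time: 4.0
position: [0.453, -0.0345, 0.1541]
tool_rot: [3.14, -0.092, -0.001]
ft_force: [-0.1, -0.1, -3.2]
grip_width: 0.134
grip_force: 50.0
```

```bash
python3 -c "
from h import *
go([.64,.30,.27],24)"
```

```text
pos [ 0.453  -0.0345  0.1541] travel [ 0.1671 -0.3447 -0.1162] turn [ 2.000e-02  5.000e-02 -2.735e+01] t 4.0 q [ 0.74 -0.01 -0.71  2.   -0.01  1.15 -1.6 ]
```

Emit:
{"api": "step_arm", "payload": {"commands": [{"travel": [0.002, -0.004, -0.02], "turn": [0, 0, -1]}, {"travel": [0.008, -0.014, -0.04], "turn": [0, 0, -2]}, {"travel": [0.018, -0.03, -0.06], "turn": [0, 0, -4]}, {"travel": [0.03, -0.05, -0.08], "turn": [0, 0, -6]}, {"travel": [0.042, -0.071, -0.095], "turn": [0, 0, -8]}]}}

```text
time: 4.5
position: [0.4999, 0.0342, 0.2498]
tool_rot: [3.137, 0.128, 0.002]
ft_force: [0.6, -0.0, -3.7]
grip_width: 0.133
grip_force: 50.0
```

```bash
python3 -c "
from h import *
go([.6848,.3112,.25],24)"
```

```text
pos [0.4999 0.0342 0.2498] travel [ 0.2067 -0.2611 -0.0004] turn [  0.1   -0.04 -19.34] t 4.5 q [ 0.66  0.03 -0.79  1.77  0.02  1.35 -1.62]
```

Emit:
{"api": "step_arm", "payload": {"commands": [{"travel": [0.016, -0.02, 0], "turn": [0, 0, -2]}, {"travel": [0.032, -0.04, 0], "turn": [0, 0, -4]}, {"travel": [0.048, -0.06, 0], "turn": [0, 0, -6]}, {"travel": [0.064, -0.08, 0], "turn": [0, 0, -8]}, {"travel": [0.08, -0.1, 0], "turn": [0, 0, -9]}]}}

```text
time: 5.0
position: [0.5715, 0.1403, 0.2481]
tool_rot: [3.118, 0.374, -0.001]
ft_force: [-0.3, -0.4, -4.1]
grip_width: 0.135
grip_force: 50.0
```

```bash
python3 -c "
from h import *
go([.6848,.3112,.25],24)"
```

```text
pos [0.5715 0.1403 0.2481] travel [ 0.1505 -0.1393 -0.0022] turn [  0.05   0.06 -10.34] t 5.0 q [ 0.44  0.29 -0.87  1.57  0.22  1.39 -1.79]
```

Emit:
{"api": "step_arm", "payload": {"commands": [{"travel": [0.022, -0.02, -0.002], "turn": [0, 0, -2]}, {"travel": [0.044, -0.04, -0.002], "turn": [0, 0, -4]}, {"travel": [0.066, -0.06, -0.002], "turn": [0, 0, -5.5]}, {"travel": [0.088, -0.08, -0.002], "turn": [0, 0, -7]}, {"travel": [0.108, -0.1, -0.002], "turn": [0, 0, -8.5]}]}}

```text
time: 5.5
position: [0.6534, 0.2627, 0.2495]
tool_rot: [3.082, 0.603, -0.002]
ft_force: [-0.3, -0.9, -2.9]
grip_width: 0.136
grip_force: 50.0
```

Emit:
{"api": "step_arm", "payload": {"commands": [{"travel": [0.015, -0.014, 0], "turn": [0, 0, -1]}, {"travel": [0.026, -0.025, 0], "turn": [0, 0, -1.8]}, {"travel": [0.026, -0.025, 0], "turn": [0, 0, -1.8]}]}}

```text
time: 5.8
position: [0.6666, 0.2982, 0.2491]
tool_rot: [-3.071, -0.656, 0.003]
ft_force: [-0.7, 0.8, -3.2]
grip_width: 0.133
grip_force: 50.0
```

```bash
python3 -c "
from h import *
go([.6848,.3112,.242],24)
a=ctrl.get_image('scene')[200:440,220:480];b=ctrl.get_image('side')[180:420,120:380]
cv2.imwrite('pics/p1.png',np.hstack([cv2.resize(i,(400,370)) for i in(a,b)])[:,:,::-1])"
```

```text
pos [0.6666 0.2982 0.2491] travel [ 0.022  -0.0045  0.0071] turn [-0.1   0.09  0.11] t 5.8 q [ 0.05  0.62 -0.84  1.17  0.45  1.53 -1.86]
```

View pics/p1.png

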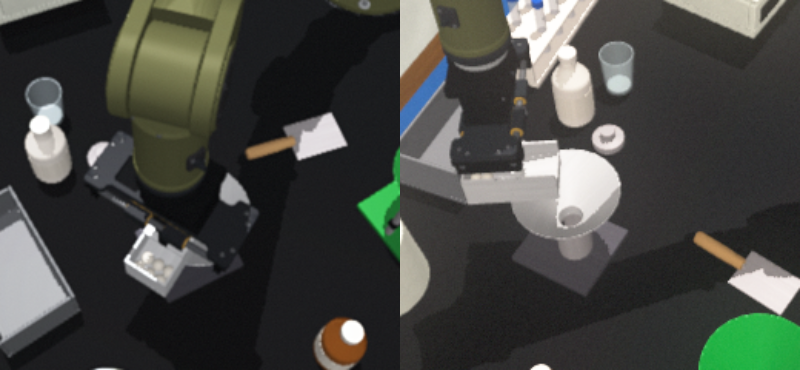

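The balls are still at the rear and the spout is over the mouth. I tip slowly about the spout's edge.

Emit:
{"api": "step_arm", "payload": {"commands": [{"travel": [0.008, -0.004, 0], "turn": [0, 2, 0]}, {"travel": [0.014, -0.004, 0], "turn": [0, 4, 0]}, {"travel": [0.013, -0.004, -0.001], "turn": [0, 6, 0]}, {"travel": [0.012, -0.004, -0.002], "turn": [0, 8, 0]}, {"travel": [0.0115, -0.004, -0.0025], "turn": [0, 10, 0]}]}}

```text
time: 6.4
position: [0.6761, 0.302, 0.2527]
tool_rot: [-3.029, -0.639, -0.266]
ft_force: [-0.1, -0.6, -3.0]
grip_width: 0.138
grip_force: 50.0
```

```bash
cat >> h.py <<'E'
def pour(th,d=.03,zs=.185):
    c,s=np.cos(np.radians(th)),np.sin(np.radians(th));r=d+.06*c-.056*s;u=np.radians(24)
    go([.6026+r*np.cos(u),.2746+r*np.sin(u),zs+.06*s+.056*c],24,th)
E
python3 -c "
from h import *
pour(15);pour(20)"
```

```text
pos [0.6761 0.302  0.2527] travel [-0.0044 -0.0049 -0.0027] turn [ 0.15  4.99 -0.16] t 6.4 q [ 0.14  0.51 -0.88  1.33  0.44  1.31 -1.88]
pos [0.6761 0.302  0.2527] travel [-0.0099 -0.0048 -0.0073] turn [ 0.16  9.99 -0.15] t 6.4 q [ 0.14  0.51 -0.88  1.33  0.44  1.31 -1.88]
```

Emit:
{"api": "step_arm", "payload": {"commands": [{"travel": [-0.002, -0.004, -0.001], "turn": [0, 2, 0]}, {"travel": [-0.004, -0.005, -0.002], "turn": [0, 4, 0]}, {"travel": [-0.006, -0.005, -0.004], "turn": [0, 6, 0]}, {"travel": [-0.008, -0.005, -0.006], "turn": [0, 8, 0]}, {"travel": [-0.01, -0.005, -0.007], "turn": [0, 10, 0]}]}}

```text
time: 6.9
position: [0.6636, 0.3018, 0.2577]
tool_rot: [-2.962, -0.625, -0.523]
ft_force: [0.6, 0.3, -3.0]
grip_width: 0.135
grip_force: 50.0
```

Emit:
{"api": "step_arm", "payload": {"commands": [{"travel": [0, 0, 0], "turn": [0, 0, 0]}, {"travel": [0, 0, 0], "turn": [0, 0, 0]}, {"travel": [0, 0, 0], "turn": [0, 0, 0]}, {"travel": [0, 0, 0], "turn": [0, 0, 0]}, {"travel": [0, 0, 0], "turn": [0, 0, 0]}]}}

```text
time: 7.4
position: [0.6642, 0.3047, 0.2578]
tool_rot: [-2.959, -0.628, -0.521]
ft_force: [0.4, -0.1, -1.9]
grip_width: 0.137
grip_force: 50.0
```

```bash
python3 -c "
from h import *
pour(25);pour(30)
a=ctrl.get_image('scene')[230:410,250:445];b=ctrl.get_image('side')[240:380,160:310]
cv2.imwrite('pics/p2.png',np.hstack([cv2.resize(i,(400,370)) for i in(a,b)])[:,:,::-1])"
```

```text
pos [0.6642 0.3047 0.2578] travel [-0.0061  0.0025 -0.0058] turn [-0.01  5.01 -0.05] t 7.4 q [ 0.26  0.37 -0.93  1.53  0.4   1.06 -1.88]
pos [0.6642 0.3047 0.2578] travel [-0.0117  0.0025 -0.0104] turn [-1.000e-02  1.001e+01 -5.000e-02] t 7.4 q [ 0.26  0.37 -0.93  1.53  0.4   1.06 -1.88]
```

View pics/p2.png

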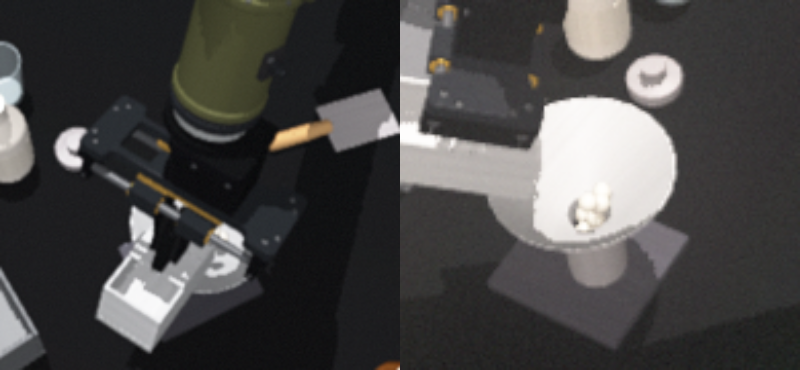

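The scoop's rear is empty and the balls are at the funnel neck around (590,205) in the montage. I tip a little further to be sure, then check for a jam.

Emit:
{"api": "step_arm", "payload": {"commands": [{"travel": [-0.003, 0.002, -0.003], "turn": [0, 2.5, 0]}, {"travel": [-0.006, 0.0025, -0.006], "turn": [0, 5, 0]}, {"travel": [-0.009, 0.0025, -0.008], "turn": [0, 7.5, 0]}, {"travel": [-0.012, 0.0025, -0.01], "turn": [0, 10, 0]}, {"travel": [-0.012, 0.0025, -0.01], "turn": [0, 10, 0]}]}}

```text
time: 8.0
position: [0.65, 0.2958, 0.2624]
tool_rot: [-2.873, -0.611, -0.768]
ft_force: [-0.0, -0.2, -2.1]
grip_width: 0.136
grip_force: 50.0
```

Emit:
{"api": "step_arm", "payload": {"commands": [{"travel": [0, 0, 0], "turn": [0, 0, 0]}, {"travel": [0, 0, 0], "turn": [0, 0, 0]}, {"travel": [0, 0, 0], "turn": [0, 0, 0]}]}}

```text
time: 8.3
position: [0.652, 0.2966, 0.2633]
tool_rot: [-2.87, -0.609, -0.769]
ft_force: [-0.2, 0.2, -2.9]
grip_width: 0.131
grip_force: 50.0
```

```bash
python3 -c "
from h import *
pour(15,.06,.2)
a=ctrl.get_image('scene')[230:410,250:445];b=ctrl.get_image('side')[240:380,160:310]
cv2.imwrite('pics/p3.png',np.hstack([cv2.resize(i,(400,370)) for i in(a,b)])[:,:,::-1])"
```

```text
pos [0.652  0.2966 0.2633] travel [ 0.046  -0.0001  0.0192] turn [ -0.03 -15.    -0.05] t 8.3 q [ 0.41  0.2  -0.98  1.73  0.31  0.79 -1.83]
```

View pics/p3.png

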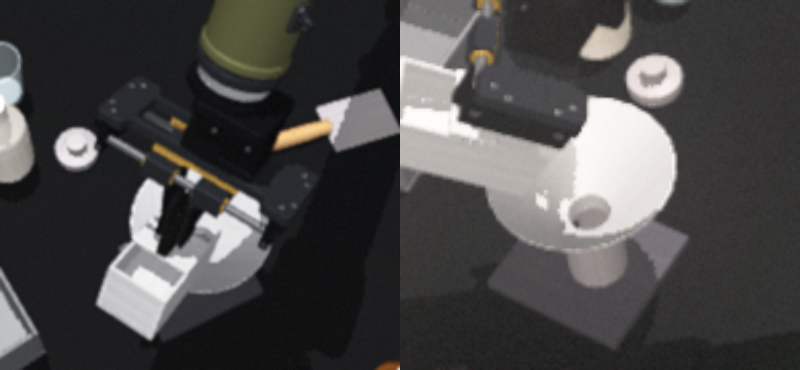

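The neck is clear and the scoop is empty. I level out and return.

Emit:
{"api": "step_arm", "payload": {"commands": [{"travel": [0.01, 0, -0.02], "turn": [0, -6, 0]}, {"travel": [0.02, 0, -0.02], "turn": [0, -12, 0]}, {"travel": [0.03, 0, -0.015], "turn": [0, -20, 0]}, {"travel": [0.04, 0, -0.005], "turn": [0, -27, 0]}, {"travel": [0.04, 0, -0.005], "turn": [0, -30, 0]}]}}

```text
time: 8.9
position: [0.6837, 0.3098, 0.2825]
tool_rot: [-3.073, -0.649, 0.011]
ft_force: [0.8, -0.2, -4.0]
grip_width: 0.134
grip_force: 50.0
```

```bash
python3 -c "
from h import *
go([.5,0.035,.26],5)"
```

```text
pos [0.6837 0.3098 0.2825] travel [-0.2789  0.1771  0.024 ] turn [-0.06  0.41 18.85] t 8.9 q [ 0.    0.67 -0.86  1.04  0.48  1.63 -1.86]
```

Emit:
{"api": "step_arm", "payload": {"commands": [{"travel": [-0.025, 0.016, 0.002], "turn": [0, 0, 2]}, {"travel": [-0.06, 0.038, 0.005], "turn": [0, 0, 4]}, {"travel": [-0.1, 0.063, 0.009], "turn": [0, 0, 7]}, {"travel": [-0.14, 0.089, 0.012], "turn": [0, 0, 10]}, {"travel": [-0.18, 0.114, 0.015], "turn": [0, 0, 13]}]}}

```text
time: 9.4
position: [0.5625, 0.1305, 0.2717]
tool_rot: [-3.127, -0.296, -0.001]
ft_force: [0.4, 0.0, -1.3]
grip_width: 0.134
grip_force: 50.0
```

Emit:
{"api": "step_arm", "payload": {"commands": [{"travel": [-0.04, 0.025, 0.004], "turn": [0, 0, 3]}, {"travel": [-0.07, 0.046, 0.007], "turn": [0, 0, 6]}, {"travel": [-0.1, 0.067, 0.01], "turn": [0, 0, 8]}, {"travel": [-0.12, 0.085, 0.01], "turn": [0, 0, 10]}, {"travel": [-0.12, 0.085, 0.01], "turn": [0, 0, 10]}]}}

```text
time: 9.9
position: [0.46, 0.0218, 0.2626]
tool_rot: [3.137, 0.016, 0.001]
ft_force: [0.5, -1.8, -2.6]
grip_width: 0.134
grip_force: 50.0
```

```bash
python3 -c "
from h import *
go([.453,-0.034,.12],-3.3)"
```

```text
pos [0.46   0.0218 0.2626] travel [-0.0076  0.0551  0.1428] turn [ 0.24 -0.05  3.88] t 9.9 q [ 0.79 -0.1  -0.83  1.83 -0.07  1.38 -1.59]
```

Emit:
{"api": "step_arm", "payload": {"commands": [{"travel": [-0.004, 0.028, 0.04], "turn": [0, 0, 2]}, {"travel": [-0.0075, 0.055, 0.08], "turn": [0, 0, 3.9]}, {"travel": [-0.0075, 0.055, 0.12], "turn": [0, 0, 3.9]}, {"travel": [-0.0075, 0.055, 0.155], "turn": [0, 0, 3.9]}, {"travel": [-0.0075, 0.055, 0.163], "turn": [0, 0, 3.9]}]}}

```text
time: 10.4
position: [0.4524, -0.0281, 0.0961]
tool_rot: [-3.138, 0.078, 0.009]
ft_force: [-0.6, 0.0, -1.2]
grip_width: 0.131
grip_force: 50.0
```

```bash
python3 -c "
from h import *
go([.453,-0.034,.083],-3.3)
a=ctrl.get_image('scene')[190:270,270:375];b=ctrl.get_image('side')[205:285,280:385]
cv2.imwrite('pics/p4.png',np.hstack([cv2.resize(i,(400,305)) for i in(a,b)])[:,:,::-1])"
```

```text
pos [ 0.4524 -0.0281  0.0961] travel [0.001  0.0058 0.0131] turn [-0.15  0.32  0.46] t 10.4 q [ 0.8   0.08 -0.81  2.06  0.06  1.03 -1.66]
```

View pics/p4.png

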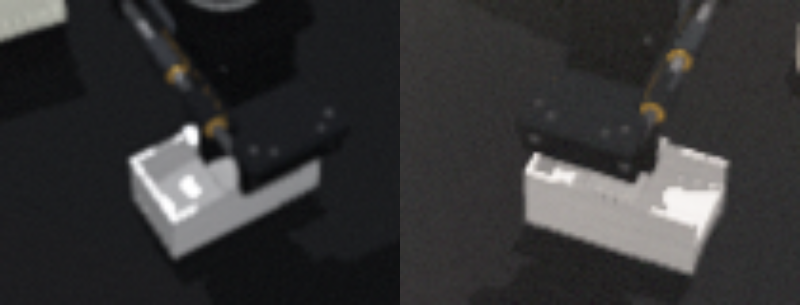

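The scoop is level just above the bench. A bright patch inside at (188,187) is probably light, and I will check it after release.

Emit:
{"api": "step_arm", "payload": {"commands": [{"travel": [0, 0, 0.005], "turn": [0, 0, 0]}, {"travel": [0, 0, 0.009], "turn": [0, 0, 0]}, {"travel": [0, 0, 0.011], "turn": [0, 0, 0]}, {"travel": [0, 0, 0.0125], "turn": [0, 0, 0]}, {"travel": [0, 0, 0.0125], "turn": [0, 0, 0]}]}}

```text
time: 11.0
position: [0.4545, -0.0295, 0.0871]
tool_rot: [3.14, -0.081, 0.001]
ft_force: [-0.4, 0.1, -2.9]
grip_width: 0.134
grip_force: 50.0
```

Emit:
{"api": "step_arm", "payload": {"commands": [{"travel": [0, 0, 0], "turn": [0, 0, 0]}, {"travel": [0, 0, 0], "turn": [0, 0, 0]}]}}

```text
time: 11.2
position: [0.4545, -0.0295, 0.087]
tool_rot: [3.14, -0.081, 0.0]
ft_force: [0.9, 0.1, -3.5]
grip_width: 0.134
grip_force: 50.0
```

Emit:
{"api": "step_arm", "payload": {"commands": [{"travel": [0, 0, 0.001], "turn": [0, 0, 0]}, {"travel": [0, 0, 0.002], "turn": [0, 0, 0]}, {"travel": [0, 0, 0.003], "turn": [0, 0, 0]}, {"travel": [0, 0, 0.004], "turn": [0, 0, 0]}, {"travel": [0, 0, 0.004], "turn": [0, 0, 0]}]}}

```text
time: 11.7
position: [0.4545, -0.0294, 0.0829]
tool_rot: [3.141, -0.081, 0.0]
ft_force: [0.2, 0.1, -1.1]
grip_width: 0.135
grip_force: 50.0
```

Emit:
{"api": "step_arm", "payload": {"commands": [{"travel": [0, 0, 0], "turn": [0, 0, 0]}, {"travel": [0, 0, 0], "turn": [0, 0, 0]}, {"travel": [0, 0, 0], "turn": [0, 0, 0]}, {"travel": [0, 0, 0], "turn": [0, 0, 0]}, {"travel": [0, 0, 0], "turn": [0, 0, 0]}], "gripper": 0.7}}

```text
time: 12.2
position: [0.4545, -0.0294, 0.0829]
tool_rot: [3.14, -0.081, 0.0]
ft_force: [-0.4, 0.3, -0.2]
grip_width: 0.506
grip_force: 0.0
```

Emit:
{"api": "step_arm", "payload": {"commands": [{"travel": [0, 0, 0], "turn": [0, 0, 0]}, {"travel": [0, 0, -0.03], "turn": [0, 0, 0]}, {"travel": [0, 0, -0.07], "turn": [0, 0, 0]}, {"travel": [0, 0, -0.11], "turn": [0, 0, 0]}, {"travel": [0, 0, -0.15], "turn": [0, 0, 0]}]}}

```text
time: 12.7
position: [0.4541, -0.0292, 0.2345]
tool_rot: [3.14, -0.08, 0.0]
ft_force: [1.7, -0.1, -1.4]
grip_width: 0.697
grip_force: 0.0
```

```bash
python3 -c "
from h import *
go([.4717,-0.30,.26],-13)
w=ctrl.get_image('wrist')[120:320,220:420]; b=ctrl.get_image('side')[240:380,160:310]
cv2.imwrite('pics/p5.png',np.hstack([cv2.resize(i,(400,400)) for i in(w,b)])[:,:,::-1])"
```

```text
pos [ 0.4541 -0.0292  0.2345] travel [ 0.0314  0.2696 -0.0255] turn [ 2.000e-02 -1.000e-02  1.008e+01] t 12.7 q [ 0.85 -0.09 -0.79  1.89 -0.07  1.32 -1.54]
```

View pics/p5.png

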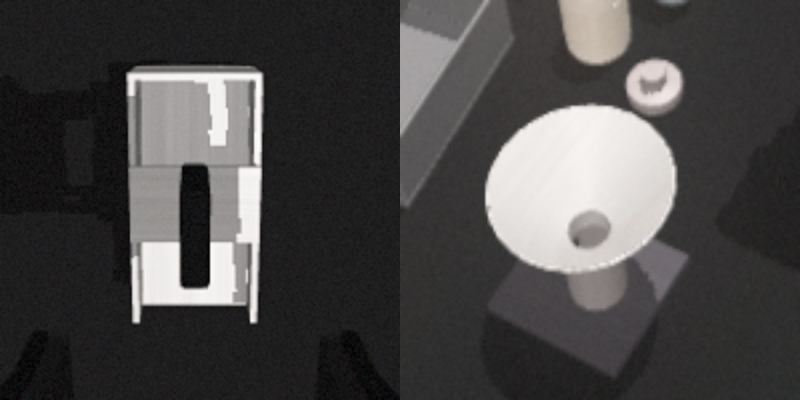

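The scoop stands empty (the bright patches are light) and the funnel is clear. I move above the knob.

Emit:
{"api": "step_arm", "payload": {"commands": [{"travel": [0.004, 0.03, -0.01], "turn": [0, 0, 2]}, {"travel": [0.01, 0.08, -0.025], "turn": [0, 0, 4]}, {"travel": [0.015, 0.125, -0.026], "turn": [0, 0, 6]}, {"travel": [0.02, 0.17, -0.026], "turn": [0, 0, 8]}, {"travel": [0.025, 0.215, -0.026], "turn": [0, 0, 10]}], "gripper": 1}}

```text
time: 13.3
position: [0.468, -0.2473, 0.2584]
tool_rot: [3.121, -0.357, -0.001]
ft_force: [1.3, 0.5, 0.2]
grip_width: 0.985
grip_force: 0.0
```

Emit:
{"api": "step_arm", "payload": {"commands": [{"travel": [-0.002, 0.035, 0], "turn": [0, 0, 0]}, {"travel": [-0.003, 0.058, 0], "turn": [0, 0, 0]}, {"travel": [-0.003, 0.058, 0], "turn": [0, 0, 0]}, {"travel": [-0.003, 0.058, 0], "turn": [0, 0, 0]}]}}

```text
time: 13.7
position: [0.4523, -0.3008, 0.2581]
tool_rot: [-3.12, 0.355, 0.001]
ft_force: [0.3, 0.6, 0.2]
grip_width: 0.998
grip_force: 0.0
```

```bash
python3 -c "
from h import *
go([.4717,-0.30,.17],-13)
cv2.imwrite('pics/w2.png',ctrl.get_image('wrist')[:,:,::-1])"
```

```text
pos [ 0.4523 -0.3008  0.2581] travel [ 0.0188 -0.005   0.0881] turn [-0.08  0.05  0.02] t 13.7 q [ 1.06  0.12 -0.56  1.67  0.06  1.37 -1.31]
```

View pics/w2.png

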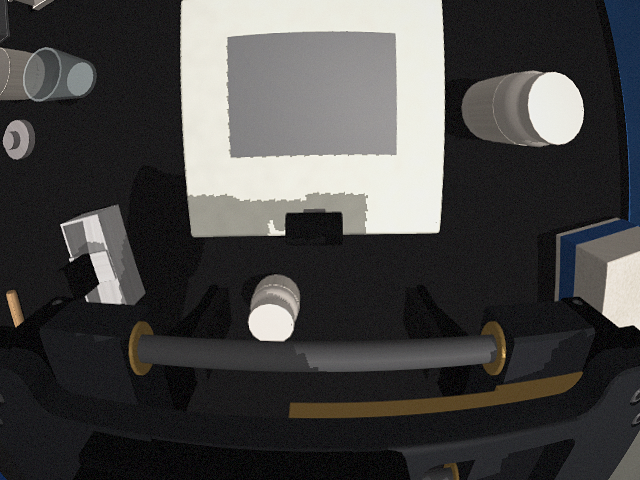

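The knob is at (314,228), and the lid's edges line up with the tool axes.

```bash
cat >> h.py <<'E'
def wp(u,v,z):
    c=ctrl.camera_model('wrist');s=ctrl.get_state();R=Ro.from_rotvec(s['tool_rot']).as_matrix()
    d=np.array([u-c['cx'],v-c['cy']])/c['fx'];r=np.hypot(*d);k=np.r_[d/r*np.sin(r),np.cos(r)]
    T=c['T_tool_cam'];o=R@T[:3,3]+s['position'];k=R@T[:3,:3]@k;return o+k*(z-o[2])/k[2]
E
python3 -c "
from h import *
for v in(213,243):print(wp(314.5,v,.175))
print(wp(286,220,.186),wp(343,220,.186)); k=wp(314.5,228,.175)
print('lid',wp(190,237,.138),wp(440,233,.138),wp(182,100,.138),wp(443,100,.138));go([k[0],k[1],.17],-13)"
```

```text
[ 0.48339281 -0.30578169  0.175     ]
[ 0.46385154 -0.30128677  0.175     ]
[ 0.48550496 -0.28848183  0.186     ] [ 0.47776121 -0.3224073   0.186     ]
lid [ 0.4788614  -0.20437301  0.138     ] [ 0.43864828 -0.39537321  0.138     ] [ 0.58171879 -0.22796304  0.138     ] [ 0.53852414 -0.41449037  0.138     ]
pos [ 0.4528 -0.2999  0.2584] travel [ 0.0212 -0.001   0.0884] turn [-0.06  0.03  0.13] t 13.75 q [ 1.06  0.12 -0.56  1.67  0.06  1.37 -1.31]
```

Emit:
{"api": "step_arm", "payload": {"commands": [{"travel": [0.0105, -0.0005, 0.01], "turn": [0, 0, 0]}, {"travel": [0.021, -0.001, 0.035], "turn": [0, 0, 0]}, {"travel": [0.021, -0.001, 0.065], "turn": [0, 0, 0]}, {"travel": [0.021, -0.001, 0.088], "turn": [0, 0, 0]}, {"travel": [0.021, -0.001, 0.088], "turn": [0, 0, 0]}]}}

```text
time: 14.25
position: [0.472, -0.3022, 0.1669]
tool_rot: [-3.118, 0.349, 0.009]
ft_force: [0.4, -1.4, 0.5]
grip_width: 0.996
grip_force: 0.0
```

Emit:
{"api": "step_arm", "payload": {"commands": [{"travel": [0, 0, 0], "turn": [0, 0, 0]}, {"travel": [0, 0, 0], "turn": [0, 0, 0]}, {"travel": [0, 0, 0], "turn": [0, 0, 0]}, {"travel": [0, 0, 0], "turn": [0, 0, 0]}, {"travel": [0, 0, 0], "turn": [0, 0, 0]}], "gripper": 0, "force": 25}}

```text
time: 14.75
position: [0.4734, -0.3052, 0.1716]
tool_rot: [3.121, -0.354, 0.001]
ft_force: [-0.1, 0.9, 0.6]
grip_width: 0.628
grip_force: 0.0
```

Emit:
{"api": "step_arm", "payload": {"commands": [{"travel": [0, 0, 0], "turn": [0, 0, 0]}, {"travel": [0, 0, 0], "turn": [0, 0, 0]}, {"travel": [0, 0, 0], "turn": [0, 0, 0]}, {"travel": [0, 0, 0], "turn": [0, 0, 0]}, {"travel": [0, 0, 0], "turn": [0, 0, 0]}]}}

```text
time: 15.25
position: [0.4735, -0.3035, 0.171]
tool_rot: [-3.12, 0.352, 0.0]
ft_force: [-0.3, 5.0, 2.7]
grip_width: 0.414
grip_force: 25.0
```

```bash
python3 -c "
from h import *
go([.474,-0.3035,.17],-12.5)"
```

```text
pos [ 0.4735 -0.3035  0.171 ] travel [ 0.0005 -0.0002  0.001 ] turn [-0.09  0.03 -0.37] t 15.25 q [ 1.02  0.22 -0.57  1.74  0.13  1.22 -1.37]
```

Emit:
{"api": "step_arm", "payload": {"commands": [{"travel": [0.004, 0, -0.0136], "turn": [0, 0, 0]}, {"travel": [0.009, 0, -0.0268], "turn": [0, 0, 0]}, {"travel": [0.0153, 0, -0.0396], "turn": [0, 0, 0]}, {"travel": [0.0225, 0, -0.052], "turn": [0, 0, 0]}, {"travel": [0.0305, 0, -0.0635], "turn": [0, 0, 0]}]}}

```text
time: 15.75
position: [0.5025, -0.3097, 0.2341]
tool_rot: [-3.119, 0.351, 0.005]
ft_force: [0.8, 6.5, -2.8]
grip_width: 0.412
grip_force: 25.0
```

Emit:
{"api": "step_arm", "payload": {"commands": [{"travel": [0.009, 0, -0.011], "turn": [0, 0, 0]}, {"travel": [0.0188, 0, -0.0213], "turn": [0, 0, 0]}, {"travel": [0.0294, 0, -0.0308], "turn": [0, 0, 0]}, {"travel": [0.0406, 0, -0.0394], "turn": [0, 0, 0]}, {"travel": [0.0526, 0, -0.0471], "turn": [0, 0, 0]}]}}

```text
time: 16.25
position: [0.5543, -0.3207, 0.2816]
tool_rot: [-3.118, 0.35, 0.005]
ft_force: [-1.2, 7.4, -1.4]
grip_width: 0.406
grip_force: 25.0
```

Emit:
{"api": "step_arm", "payload": {"commands": [{"travel": [0, 0, 0], "turn": [0, 0, 0]}, {"travel": [0, 0, 0], "turn": [0, 0, 0]}, {"travel": [0, 0, 0], "turn": [0, 0, 0]}, {"travel": [0, 0, 0], "turn": [0, 0, 0]}, {"travel": [0, 0, 0], "turn": [0, 0, 0]}]}}

```text
time: 16.75
position: [0.5547, -0.3208, 0.2818]
tool_rot: [-3.119, 0.349, 0.001]
ft_force: [-0.4, 5.7, 0.2]
grip_width: 0.413
grip_force: 25.0
```

```bash
python3 -c "
from h import *
d=ctrl.get_state()['position']-np.array([.4735,-.3035,.171]);x=d[0]*.976-d[1]*.216
print('lid angle deg',np.degrees(np.arctan2(.045,.175)*-1+np.arctan2(.045+d[2],.175-x)), np.hypot(.045+d[2],.175-x))
a=ctrl.get_image('scene')[80:260,170:370];b=ctrl.get_image('side')[90:270,260:460]
cv2.imwrite('pics/p6.png',np.hstack([cv2.resize(i,(400,360)) for i in(a,b)])[:,:,::-1]);print(ctrl.get_state()['grip_force'])"
```

```text
lid angle deg 45.02219247698469 0.1809160131381258
24.993599499575794
```

View pics/p6.png

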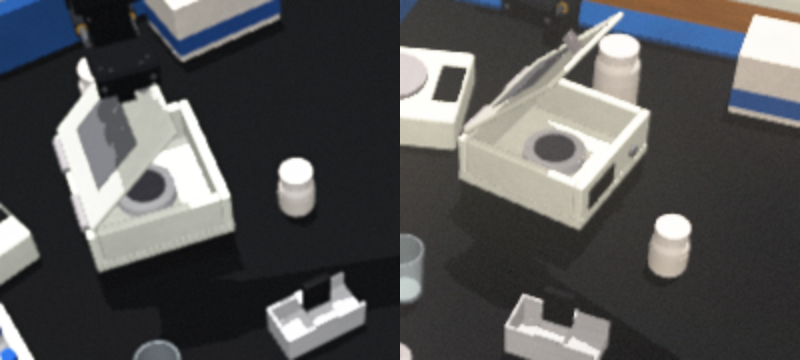

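The lid is held open at 45 degrees by the gripper, and the scoop stands upright with everything else in place. I hand the job in.

```bash
python3 -c "
from bench import ctrl
print(ctrl.close_job())"
```

```text
the job is handed in; nothing more can be done
None
```

I handed the job in at about 17 s of the 69 s allowed: all six balls went through the funnel (it and the scoop look empty; I couldn't see into the jar), the scoop stands upright on the bench, and the gripper is holding the lid at about 45° (the hand-in call returned no verdict).

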